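# Cap the centrifuge bucket and hold it shut

### The arm

A 7-joint arm with a two-finger parallel gripper is mounted at the origin on the work surface. World frame = base frame: x ahead of the robot, y to its left, z up, the work surface at z = 0. Lengths are in mm, angles in degrees, forces in N, time in s.
With the tool pointing down it reaches from about 425 to 825 mm from the base axis. Payload 3.6 kg.
Tool frame: the origin (TCP) lies at the very end of the fingers, on their centre line; the grasp point (between the pads) lies 19 mm behind it (manip.pinch_z is the distance from the TCP to the grasp point, in mm); z points along the fingers, y is the line along which they close (so a half turn about z gives the same grasp; the last joint's range is limited). The gripper opens to 85 mm and grips with 20 to 120 N. Pads are 22 mm wide; open, the fingers measure 114 mm over their backs; the gripper's body (76 mm by 85 mm) begins 54 mm behind the grasp point. The pads swing forward as they close: fully open they stand 13 mm farther back than shut.
Start: joints at [72.966, 35.231, -0.722, 81.555, 0.464, 63.22, -2.315], TCP at [173.889, -626.279, 231.297] pointing down, gripper open.
Joint ranges: [-178.69, 178.69], [-17.37, 117.87], [-77.05, 75.6], [15.02, 138.74], [-78.02, 258.01], [0.78, 113.62], [-162.83, 162.83]. Speed limits (degrees/s): [159.86, 159.86, 180, 180, 180, 180, 180].

### API

Orientations are given as a 3x3 rotation matrix whose columns are the frame's x, y, z axes.
In Python, from workcell import manip, cams gives the robot as it stands (manip), with the cameras (cams).
- The arm moves only by the shell command python3 nudge.py 'ROWS' [FORCE]. ROWS is rows parted by semicolons, their numbers by spaces, 1 to 10 of them, each of 7 numbers: the opening from 0.0 (shut) to 1.0 (fully open), then dx, dy, dz in mm, then a rotation vector rx, ry, rz in degrees; each row is the pose to reach, as a shift and turn from the pose commanded when the command began, along the tool's axes at that moment; what a row does not reach only later rows make up. A row lasts 1/12 s, in which the tool goes at most 41.7 mm and 7.16 degrees, less where a joint would pass 70% of its speed; a pose out of reach is approached as far as the arm can. The fingers move at their own pace and stop on an object; FORCE is the grip in N (left out, the last holds). Time passes only in rows, so rows that do not move let the fingers close. It prints the time, the measured TCP pose, the force, the opening and the grip force at its end.
- manip.get_state(): the state, without advancing time (a new reading comes with each control period).
- cams.camera(name): name is "side" or "top"; returns a dict with "image" (384x512x3 uint8, blue, green, red), "mtx" (3x3 intrinsics, pixels), "xyz" and "orientation" of the camera in the world. Camera axes: x right, y up, looking along -z (the intrinsics and any distortion apply to the point x, -y, -z); pixel columns grow to the right and rows downward; lengths in mm; the calibration is good to about 2 mm. A picture is of the moment at which its call begins. There is no depth.
- manip.close_job(): hands the job in; it is judged then, once.
The state is a dict: "time_s": time; "joint_pos": joint angles; "joint_vel": joint speeds; "joint_torque": joint torques, N m; "ee_pos": TCP position; "tcp_rot": TCP orientation; "force": force on the tool from outside, world axes, zero at the start; "ft_torque": the same for the moment, N m; "finger_gap": opening from 0.0 (shut) to 1.0 (fully open); "gripper_force": force on a finger pad.
Only numpy, scipy, OpenCV 4.12 (cv2) and the standard library are available. Lean on these libraries where they do the work, as an engineer would, in place of code of your own. Each camera call takes 0.05 s, during which the arm holds its last target. There are 200 camera calls.

### The job

Two bucket caps have been inspected: first put the red-tagged cap upright in the orange reject tray and let go of it, then take the green-tagged cap and press it onto the centrifuge bucket until it snaps fully home. Keep pressing the snapped cap down firmly with the gripper and finish like that, still holding it down: do not let go. Leave the two specimen pots and the sanitiser bottle where they stand.

Things in the scene. Friction and masses are not known exactly. Their poses are not given: they have to be found in the camera images.
- green_cap: Loose bucket cap that snaps on, with green tags (on its grip bar's top and on its flange), about 100 g, standing on its plug. Origin: centre of the plug's flat foot, z up. Grey plug: cone from 32 mm diameter at z = 0 to a 45 mm bead at z = 8.5 to 9.5, then a 37 mm neck from z = 13.5; white flange 72 mm in diameter from z = 22 to 28; grip bar above it to z = 52.
- green_grip (a point): Middle of the green cap's white grip bar, 40 mm above the cap's foot. The bar is 50 mm long along the cap's x, 14 mm thick along the cap's y and stands from 28 to 52 mm above the foot. Grip it from above, fingers closing along the cap's y, tips just above the flange.
- red_cap: The same cap with red tags: the reject. Same sizes, origin and axes as the green cap.
- red_grip (a point): Middle of the red cap's grip bar, as for the green cap.
- bucket: Round aluminium centrifuge bucket with a blue band, collar 76 mm in diameter, on a grey base plate 90 x 90 x 12 mm; fixed. Origin: centre of the underside, on the work surface; z up. Rim 85 mm above the work surface. The cap is home when its flange lies on the rim: cap's foot 22 mm below the rim. Any yaw of the cap fits.
- bucket_mouth (a point): Centre of the mouth, at rim height. Bore 48 mm wide, 32 mm deep; 4 spring balls stand 4.5 mm into it, 6 mm below the rim. The cap's plug meets them with its foot about 9 mm below the rim; over the next 5 mm the push rises to 10 to 15 N, then suddenly drops to nothing as the bead passes, and the balls draw the cap down with up to 20 N until nearly home (foot 22 mm below).
- reject_tray: Open orange tray with red floor, 130 x 130 mm, 28 mm high, walls and floor 5 mm thick. Origin: centre of the underside, on the work surface. x and y along its sides. Fixed.
- pot_a: White specimen pot with light blue lid, 58 mm in diameter, 61 mm tall, loose; leave alone. Origin: centre of its underside.
- pot_b: A second specimen pot like pot_a; leave alone.
- sanitiser: Clear pump bottle with green label, 45 x 60 mm, 167 mm tall, loose; leave alone. Origin: centre of its underside.

How it is judged (in metres and radians):
On the way, in this order (a step that is already met when the one before it is completed fails the run):
1. the red-tagged cap stands in the reject tray, let go (x of red_cap in the frame of reject_tray between -0.03 and 0.03 m and y of red_cap in the frame of reject_tray between -0.03 and 0.03 m and z of red_cap in the frame of reject_tray between 0 and 0.012 m and angle between red_cap's own z axis and vertical below 0.15 rad and contact force between red_cap and the arm below 0.1 N and contact force between red_cap and the fingers below 0.1 N and linear speed of red_cap below 0.02 m/s), for 0.2 s.
2. the green-tagged cap has snapped home on the bucket and is pressed against it (horizontal distance between green_cap and bucket_mouth below 0.004 m and z of green_cap in the frame of bucket_mouth between -0.025 and -0.0205 m and angle between green_cap's own z axis and vertical below 0.06 rad and contact force between green_cap and bucket above 5 N and contact force between green_cap and the fingers above 4 N and linear speed of green_cap below 0.02 m/s), for 0.2 s.
At the end, for the whole second after the job is handed in: Green cap snapped home: foot 20.5 to 25 mm below the rim, within 4 mm of the mouth's axis, tilt under 0.06 rad; gripper on it, pressing it on the bucket with over 5 N to the end. Red cap upright (0.15 rad) on the tray's floor, within 30 mm of its middle each way, released, at rest (all of step 1 and all of step 2); the arm keeps its last pose, push and grip.
It fails at once if pot_a shoved by more than 25 mm or knocked over (distance of pot_a from where it was at the start of the episode above 0.025 m or angle between pot_a's own z axis and vertical above 0.4 rad).
It fails at once if pot_b shoved by more than 25 mm or knocked over (distance of pot_b from where it was at the start of the episode above 0.025 m or angle between pot_b's own z axis and vertical above 0.4 rad).
It fails at once if sanitiser shoved by more than 25 mm or knocked over (distance of sanitiser from where it was at the start of the episode above 0.025 m or angle between sanitiser's own z axis and vertical above 0.4 rad).
It also fails if it takes over 61 s, if anything falls off the work surface, if the arm or the gripper's body presses on something with over 40 N, if the wrist force passes 120 N, or if a joint passes its speed limit or range.

## Working session

There is one attempt and no reset: what is moved stays moved. The work goes in short steps, Python scripts to look and compute and a shell command to move; the robot and the scene stay as the last step left them, time stands still between calls to the robot, and variables do not carry over. Pictures are saved under pics/ and viewed, at most 10 in all, crops included, and the job is handed in when it is done.

```bash
ls; mkdir -p pics; python3 - <<'E'
from workcell import manip, cams
import cv2,numpy as np
for n in("side","top"):
    c=cams.camera(n); cv2.imwrite(f"pics/{n}0.png",c["image"]); np.savez(f"{n}0.npz",**c)
    print(n,c["mtx"].tolist(),c["xyz"],np.round(c["orientation"],3).tolist(),[k for k in c])
s=manip.get_state();print(s["ee_pos"],np.round(s["tcp_rot"],3).tolist(),s["time_s"],s["force"])
E
```

```text
nudge.py
pics
workcell.py
side [[369.0935522998576, 0.0, 256.01689505276545], [0.0, 369.0935522998576, 188.8578023623637], [0.0, 0.0, 1.0]] [ 448.39087085 1029.49679152  674.61112538] [[-0.99, 0.078, -0.118], [-0.142, -0.505, 0.851], [0.006, 0.859, 0.511]] ['image', 'mtx', 'xyz', 'orientation']
top [[482.19772085653824, 0.0, 246.2807767350109], [0.0, 482.19772085653824, 191.28267017274396], [0.0, 0.0, 1.0]] [ 307.26354941   57.70432754 1394.16221383] [[-0.066, 0.97, -0.233], [-0.998, -0.063, 0.018], [0.003, 0.233, 0.972]] ['image', 'mtx', 'xyz', 'orientation']
[ 173.70257261 -625.62955679  230.24668302] [[0.964, 0.268, -0.001], [0.268, -0.964, 0.002], [0.0, -0.002, -1.0]] 0.1 [0.19676647 0.40114445 1.01869405]
```

View pics/side0.png

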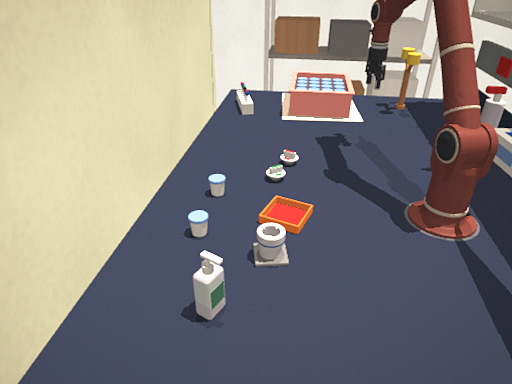

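View pics/top0.png

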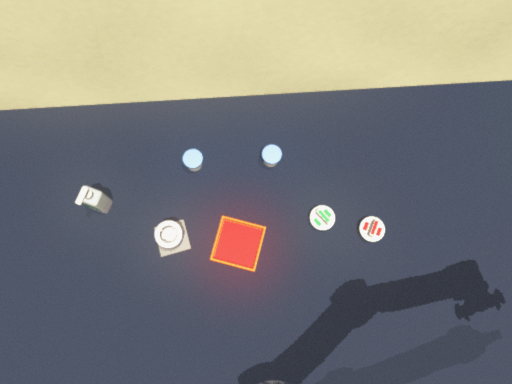

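The side view shows the red cap at (289,157), green cap at (275,173), tray at (287,213) and bucket at (271,240). The top view has the red cap at (372,229), green cap at (322,217), tray at (238,243) and bucket at (168,235). Next: an enlarged crop for detail.

```bash
python3 - <<'E'
import cv2,numpy as np
t=cv2.imread("pics/top0.png");s=cv2.imread("pics/side0.png")
f=lambda im,x,y,w,h:cv2.resize(im[y:y+h,x:x+w],(400,300),interpolation=cv2.INTER_CUBIC)
cv2.imwrite("pics/crop0.png",np.vstack([np.hstack([f(t,300,185,100,75),f(t,145,205,80,60)]),np.hstack([f(s,250,140,60,45),f(s,240,210,80,60)])]))
E
```

```text
(no output)
```

View pics/crop0.png

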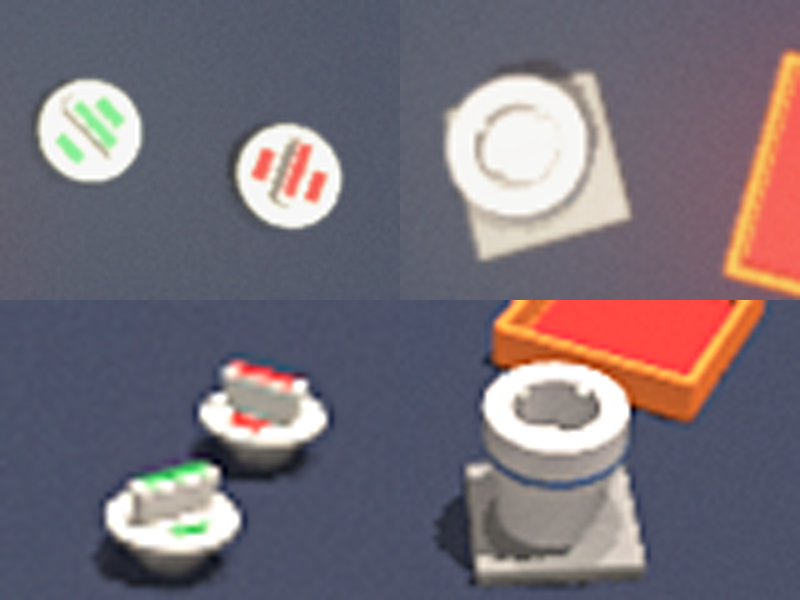

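The crops show each cap's bar-top tag as the middle stripe of three in the top view. In the side view it is the upper, larger tag. The bucket rim shows as a bright ring in both views. Now the measuring script.

```bash
cat > vis.py <<'E'
import cv2,numpy as np
K=8
def load(n):
    d=np.load(n+".npz"); return {k:d[k] for k in d}
def up(c,box):
    x,y,w,h=box; im=cv2.resize(c["image"][y:y+h,x:x+w],None,fx=K,fy=K,interpolation=cv2.INTER_CUBIC); return im
def pix(p,box): return (np.asarray(p,float)+.5)/K-.5+np.array(box[:2])
def ray(c,p):
    d=np.linalg.solve(c["mtx"],[p[0],p[1],1.]); return c["orientation"]@(d*[1,-1,-1])
def plane(c,p,z):
    r=ray(c,p); return c["xyz"]+r*(z-c["xyz"][2])/r[2]
def tri(c1,p1,c2,p2):
    A=np.zeros((3,3));b=np.zeros(3);
    rs=[]
    for c,p in((c1,p1),(c2,p2)):
        r=ray(c,p);r/=np.linalg.norm(r);M=np.eye(3)-np.outer(r,r);A+=M;b+=M@c["xyz"];rs.append((M,c["xyz"]))
    x=np.linalg.solve(A,b); return x,sum(np.linalg.norm(M@(x-o)) for M,o in rs)
def blobs(m,n):
    cs=cv2.findContours(m.astype(np.uint8),cv2.RETR_EXTERNAL,cv2.CHAIN_APPROX_NONE)[0]
    return sorted(cs,key=cv2.contourArea)[::-1][:n]
def cen(c):
    m=cv2.moments(c);return np.array([m["m10"],m["m01"]])/m["m00"]
def colour(im,col):
    i=im.astype(int);b,g,r=i[...,0],i[...,1],i[...,2]
    return {"g":(g-r>50)&(g-b>30),"r":(r-g>60)&(r-b>60),"w":(np.min(i,-1)>150)}[col]
E
python3 - <<'E'
from vis import *
T,S=load("top0"),load("side0")
for col,bt,bs in(("r",(355,213,36,34),(275,145,30,25)),("g",(305,200,36,36),(262,160,30,25))):
    bl=blobs(colour(up(T,bt),col),3); print(col,[(np.round(pix(cen(b),bt),2),cv2.contourArea(b)/64) for b in bl])
    u=up(T,bt);m=(u.max(-1)>150)
    e=cv2.fitEllipse(cv2.convexHull(blobs(m,1)[0])); fc=pix(e[0],bt); print(" flange",plane(T,fc,28),e[1][0]/K,e[1][1]/K)
    bl.sort(key=lambda b:np.linalg.norm(pix(cen(b),bt)-fc)); mid=bl[0]
    sb=blobs(colour(up(S,bs),col),2);print(" side",[(np.round(pix(cen(b),bs),2),cv2.contourArea(b)/64) for b in sb])
    sp=min(sb,key=lambda b:cen(b)[1])
    print(" bar top",tri(T,pix(cen(mid),bt),S,pix(cen(sp),bs)),plane(T,pix(cen(mid),bt),52))
    # bar direction: long axis on plane
    for c,b,bx in((T,mid,bt),(S,sp,bs)):
        q=np.array([plane(c,pix(p,bx),52)[:2] for p in b[:,0]],np.float32)
        r=cv2.minAreaRect(q); bp=cv2.boxPoints(r);e=[bp[1]-bp[0],bp[2]-bp[1]];l=max(e,key=np.linalg.norm)
        print("  ang",np.degrees(np.arctan2(l[1],l[0]))%180,r)
    if len(bl)>2:
        d=plane(T,pix(cen(bl[1]),bt),28)-plane(T,pix(cen(bl[2]),bt),28);m=(plane(T,pix(cen(bl[1]),bt),28)+plane(T,pix(cen(bl[2]),bt),28))/2
        print("  flange tags ang",np.degrees(np.arctan2(d[1],d[0]))%180,m,np.linalg.norm(d))
bt=(145,210,50,50);bs=(245,218,50,50)
for n,c,bx in(("t",T,bt),("s",S,bs)):
    for th in(190,210,230):
        m=up(c,bx).min(-1)>th;h=blobs(m,1)[0];e=cv2.fitEllipse(cv2.convexHull(h));p=pix(e[0],bx);print("bucket",n,th,p,np.array(e[1])/K,plane(c,p,85))
bt=(200,205,75,75)
i=up(T,bt).astype(int);m=(i[...,2]>150)&(i[...,2]-i[...,0]>60)
h=blobs(m,1)[0];r=cv2.minAreaRect(h);q=cv2.approxPolyDP(h,20,True)[:,0];print("tray",[np.round(plane(T,pix(p,bt),28),1) for p in q])
bs=(250,190,75,45);i=up(S,bs).astype(int);m=(i[...,2]>150)&(i[...,2]-i[...,0]>60)
h=blobs(m,1)[0];q=cv2.approxPolyDP(h,20,True)[:,0];print("traySide",[(np.round(pix(p,bs),1),np.round(plane(S,pix(p,bs),28),1)) for p in q])
# pots and bottle
for n,bx,z in(("potb",(260,142,24,20),61),("pota",(180,146,26,20),61)):
    i=up(T,bx).astype(int);m=(i[...,0]-i[...,2]>40)&(i[...,0]>130);e=cen(blobs(m,1)[0]);print(n,plane(T,pix(e,bx),z))
print("bottle",plane(T,(100,203),100))
E
```

```text
r [(array([373.87, 226.88]), 44.1015625), (array([365.36, 225.67]), 26.8984375), (array([378.45, 231.16]), 24.921875)]
 flange [ 501.02949064 -318.8805718    28.        ] 25.521240234375 27.00823211669922
 side [(array([289.17, 150.69]), 16.7421875), (array([286.78, 157.81]), 10.28125)]
 bar top (array([ 502.73428014, -317.93773109,   54.272979  ]), np.float64(1.9512621412774762)) [ 502.07880209 -318.50487937   52.        ]
  ang 156.4411 ((501.9727783203125, -318.116455078125), (11.699684143066406, 40.10736846923828), 66.4411392211914)
  ang 148.84169 ((504.3094177246094, -322.7256164550781), (21.738290786743164, 48.40478515625), 58.84170150756836)
  flange tags ang 62.75147566970891 [ 501.51677259 -319.03445905   28.        ] 39.80369310628632
g [(array([323.52, 215.77]), 33.171875), (array([327.03, 212.58]), 22.5390625), (array([317.08, 221.72]), 21.734375)]
 flange [ 543.06934694 -179.95838638   28.        ] 25.692102432250977 26.485963821411133
 side [(array([275.81, 165.51]), 15.1640625), (array([278.03, 173.89]), 7.1015625)]
 bar top (array([ 543.14985082, -179.82149475,   54.
[... 1081 characters left out ...]
9.4, 107.5,  28. ]), array([443. , 149.6,  28. ]), array([401.4,  26.1,  28. ]), array([527.4, -16.4,  28. ])]
traySide [(array([275.3, 194.8]), array([529.1, -18.7,  28. ])), (array([258.4, 213.9]), array([569.5, 100.9,  28. ])), (array([258.4, 221.2]), array([564.4, 138.6,  28. ])), (array([276.2, 222.6]), array([511.2, 137.5,  28. ])), (array([285.6, 230.7]), array([480.7, 173.1,  28. ])), (array([297.8, 233.2]), array([445.3, 179.5,  28. ])), (array([311.8, 212.4]), array([407. ,  67.9,  28. ])), (array([312.9, 204.6]), array([404. ,  22.3,  28. ]))]
potb [740.63751116 -47.28496251  61.        ]
pota [743.32199275 183.55647417  61.        ]
bottle [609.82577035 436.34506242 100.        ]
```

```bash
cat > goal.py <<'E'
import sys,numpy as np
from scipy.spatial.transform import Rotation as R
from workcell import manip, cams
x,y,z,a=map(float,sys.argv[1:5]) # a: world angle of tool y
s=manip.get_state();P=np.array(s["tcp_rot"]);p=np.array(s["ee_pos"])
best=None
for k in(a,a+180):
    t=np.radians(k);Y=np.array([np.cos(t),np.sin(t),0]);Z=np.array([0,0,-1.]);X=np.cross(Y,Z)
    r=R.from_matrix(P.T@np.c_[X,Y,Z]).as_rotvec(degrees=True)
    if best is None or np.linalg.norm(r)<np.linalg.norm(best): best=r
print("d",np.round(P.T@(np.array([x,y,z])-p),1),"rot",np.round(best,1),"ang",round(np.degrees(np.arctan2(P[1,1],P[0,1])),1))
print("p",np.round(p,1),"F",np.round(s["force"],1),"gap",round(float(s["finger_gap"]),3),"gf",s["gripper_force"],"t",round(s["time_s"],2),"j",np.round(s["joint_pos"],0))
E
python3 goal.py 501.5 -319 130 64
```

```text
d [ 397.9 -207.5  100.7] rot [-0.1  0.  41.5] ang -74.5
p [ 173.7 -625.6  230.2] F [0.2 0.4 1. ] gap 1.002 gf 0.0 t 0.1 j [73. 35. -1. 82.  0. 63. -2.]
```

```bash
python3 nudge.py '1 35 -18 0 0 0 3; 1 70 -36 0 0 0 6; 1 105 -54 10 0 0 10; 1 140 -72 20 0 0 14; 1 175 -90 30 0 0 18; 1 210 -108 40 0 0 22; 1 245 -126 50 0 0 26; 1 280 -144 60 0 0 30; 1 315 -162 70 0 0 34; 1 340 -177 80 0 0 38' 40; python3 goal.py 501.5 -319 130 64
```

```text
time_s: 0.93
ee_pos: [457.3, -361.1, 150.4]
tcp_rot: [[0.924, -0.382, 0.001], [-0.382, -0.924, 0.002], [0.0, -0.002, -1.0]]
force: [1.2, -0.1, 0.1]
finger_gap: 0.997
gripper_force: 0.0
d [ 24.8 -55.7  20.6] rot [-0.1 -0.   3.5] ang -112.5
p [ 457.3 -361.1  150.4] F [ 1.2 -0.1  0.1] gap 0.997 gf 0.0 t 0.93 j [ 31.  35.   9.  99.  -7.  47. -70.]
```

```bash
python3 nudge.py '1 12 -28 10 0 0 2; 1 24 -52 20 0 0 3.5; 1 24 -52 20 0 0 3.5; 1 24 -52 20 0 0 3.5; 1 24 -52 20 0 0 3.5' ; python3 goal.py 501.5 -319 31 64
```

```text
time_s: 1.35
ee_pos: [495.5, -326.4, 131.0]
tcp_rot: [[0.899, -0.438, -0.001], [-0.438, -0.899, -0.0], [-0.001, 0.001, -1.0]]
force: [-0.1, -0.3, -0.0]
finger_gap: 1.005
gripper_force: 0.0
d [  2.3  -9.4 100. ] rot [0.1 0.1 0. ] ang -116.0
p [ 495.5 -326.4  131. ] F [-0.1 -0.3 -0. ] gap 1.005 gf 0.0 t 1.35 j [ 25.  37.  10.  98.  -8.  46. -77.]
```

```bash
python3 - <<'E'
from workcell import manip, cams
import cv2,numpy as np
f=lambda im,x,y:cv2.resize(im[y:y+75,x:x+100],(400,300),interpolation=cv2.INTER_CUBIC)
a=cams.camera("side")["image"];b=cams.camera("top")["image"]
cv2.imwrite("pics/pre1.png",np.hstack([f(a,240,100),f(b,320,190)]))
E
```

```text
(no output)
```

View pics/pre1.png

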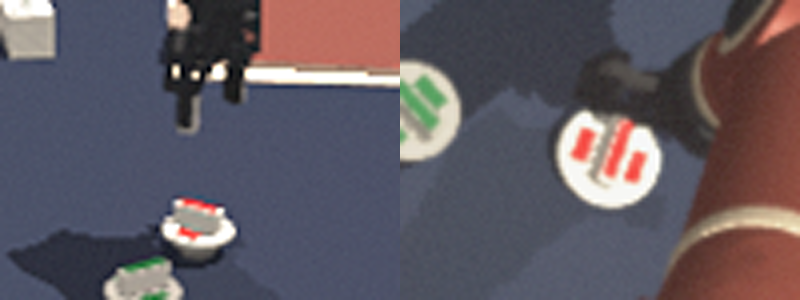

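The gripper stands above the red cap and its fingers straddle the bar direction. Next I trim the offset and go down.

```bash
python3 nudge.py '1 2.3 -9.4 25; 1 2.3 -9.4 50; 1 2.3 -9.4 70; 1 2.3 -9.4 80; 1 2.3 -9.4 80; 1 2.3 -9.4 80' 2>&1 | tail -1; python3 nudge.py '1 0 0 0 0 0 0' | head -2;  python3 goal.py 501.5 -319 31 64
```

```text
ValueError: each row has 7 numbers
time_s: 1.53
ee_pos: [495.1, -327.5, 131.8]
d [  1.9 -10.6 100.8] rot [ 0.  -0.  -0.1] ang -116.1
p [ 495.1 -327.5  131.8] F [ 0.5 -1.2  0.2] gap 1.002 gf 0.0 t 1.53 j [ 25.  37.  10.  98.  -8.  46. -77.]
```

```bash
python3 nudge.py '1 2 -10 25 0 0 0; 1 2 -10 50 0 0 0; 1 2 -10 70 0 0 0; 1 2 -10 80 0 0 0; 1 2 -10 80 0 0 0; 1 2 -10 80 0 0 0; 1 2 -10 80 0 0 0'|head -2;  python3 goal.py 501.5 -319 31 64
```

```text
time_s: 2.12
ee_pos: [503.0, -319.0, 52.7]
d [-1.4  0.7 21.7] rot [ 0.  -0.2 -0. ] ang -116.0
p [ 503.  -319.    52.7] F [-0.3 -0.8 -0. ] gap 1.002 gf 0.0 t 2.12 j [ 25.  43.   8. 101.  -9.  36. -77.]
```

```bash
python3 nudge.py '1 -1 0 11 0 0 0; 1 -1 0 21 0 0 0; 1 -1 0 21 0 0 0; .5 -1 0 21 0 0 0; 0 -1 0 21 0 0 0; 0 -1 0 21 0 0 0; 0 -1 0 21 0 0 0; 0 -1 0 21 0 0 0; 0 -1 0 21 0 0 0; 0 -1 0 21 0 0 0' 60;  python3 goal.py 501.5 -319 31 64
```

```text
time_s: 2.95
ee_pos: [501.5, -317.5, 30.4]
tcp_rot: [[0.899, -0.438, 0.0], [-0.438, -0.899, -0.0], [0.0, 0.0, -1.0]]
force: [-0.6, 0.1, 0.4]
finger_gap: 0.149
gripper_force: 61.1
d [ 0.7  1.3 -0.6] rot [ 0. -0.  0.] ang -116.0
p [ 501.5 -317.5   30.4] F [-0.6  0.1  0.4] gap 0.149 gf 61.10445857048035 t 2.95 j [ 26.  45.   8. 102. -10.  34. -77.]
```

```bash
python3 nudge.py '0 0 0 -25 0 0 0; 0 0 0 -60 0 0 0; 0 0 0 -95 0 0 0; 0 0 0 -95 0 0 0; 0 0 0 -95 0 0 0' ;  python3 goal.py 485.3 66.7 130 -60
```

```text
time_s: 3.37
ee_pos: [502.7, -318.1, 127.5]
tcp_rot: [[0.899, -0.438, 0.004], [-0.438, -0.899, -0.002], [0.005, 0.0, -1.0]]
force: [-0.4, 1.2, -1.9]
finger_gap: 0.141
gripper_force: 61.0
d [-184.1 -338.3   -3.5] rot [  0.2  -0.3 -56. ] ang -116.0
p [ 502.7 -318.1  127.5] F [-0.4  1.2 -1.9] gap 0.141 gf 60.981141328811646 t 3.37 j [ 24.  37.  10.  98.  -8.  45. -78.]
```

```bash
python3 nudge.py '0 -10 -18 0 0 0 -3; 0 -28 -51 0 0 0 -8; 0 -46 -85 0 0 0 -14; 0 -64 -118 0 0 0 -20; 0 -82 -151 0 0 0 -26; 0 -100 -184 0 0 0 -32; 0 -118 -217 0 0 0 -38; 0 -136 -250 0 0 0 -44; 0 -154 -283 0 0 0 -50; 0 -166 -305 0 0 0 -56' | head -2;  python3 nudge.py '0 0 0 0 0 0 0; 0 0 0 0 0 0 0'|head -2; python3 goal.py 485.3 66.7 130 -60
```

```text
time_s: 4.2
ee_pos: [483.8, 34.1, 123.9]
time_s: 4.37
ee_pos: [484.4, 31.5, 124.0]
d [ 18.5 -30.   -6. ] rot [-0.1  0.2  0.2] ang -59.8
p [484.4  31.5 124. ] F [ 0.4 -1.2 -0.9] gap 0.15 gf 60.91864585876465 t 4.37 j [ -3.  30.  -5. 115.   4.  36. -70.]
```

```bash
python3 nudge.py '0 9 -15 0 0 0 0; 0 18 -30 5 0 0 0; 0 18 -30 30 0 0 0; 0 18 -30 55 0 0 0; 0 18 -30 70 0 0 0; 0 18 -30 70 0 0 0; 0 18 -30 70 0 0 0' | head -2; python3 goal.py 485.3 66.7 37 -60
python3 - <<'E'
from workcell import manip, cams
import cv2,numpy as np
f=lambda im,x,y:cv2.resize(im[y:y+75,x:x+100],(400,300),interpolation=cv2.INTER_CUBIC)
a=cams.camera("side")["image"];b=cams.camera("top")["image"]
cv2.imwrite("pics/tray1.png",np.hstack([f(a,240,170),f(b,190,205)]))
E
```

```text
time_s: 4.95
ee_pos: [485.5, 62.7, 54.2]
d [ 1.8 -3.6 17.2] rot [-0.   0.2 -0.2] ang -60.2
p [485.5  62.7  54.2] F [ 0.4 -0.1 -1.2] gap 0.154 gf 60.91038465499878 t 4.95 j [ -8.  37.  -3. 118.   5.  26. -75.]
```

View pics/tray1.png

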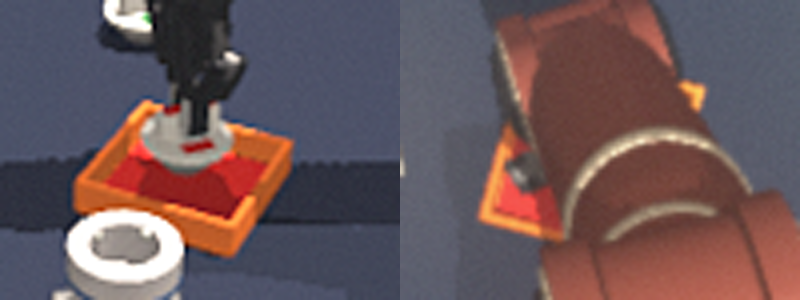

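The cap hangs upright over the tray, raised about 19 mm, which shifts it up in the side view. Next I lower it until it touches.

```bash
python3 nudge.py '0 1.5 -3.5 8 0 0 0; 0 1.5 -3.5 14 0 0 0; 0 1.5 -3.5 17 0 0 0; 0 1.5 -3.5 18.5 0 0 0; 0 1.5 -3.5 18.5 0 0 0'|grep -E "pos|force"; python3 goal.py 485.3 66.7 35 -60
```

```text
ee_pos: [485.7, 68.3, 36.5]
force: [-0.1, -0.2, -1.3]
gripper_force: 60.9
d [-1.2  1.2  1.5] rot [-0.  0.  0.] ang -60.0
p [485.7  68.3  36.5] F [-0.1 -0.2 -1.3] gap 0.15 gf 60.90771675109863 t 5.47 j [ -8.  39.  -3. 118.   5.  23. -75.]
```

```bash
python3 nudge.py '0 0 0 0.8 0 0 0; 0 0 0 1.6 0 0 0; 0 0 0 1.6 0 0 0; 0 0 0 1.6 0 0 0'|grep -E "pos|force"
```

```text
ee_pos: [486.2, 68.3, 35.4]
force: [-0.1, -0.8, -0.2]
gripper_force: 61.1
```

```bash
python3 nudge.py '0 0 0 0.6 0 0 0; 0 0 0 0.6 0 0 0; .3 0 0 0.6 0 0 0; .5 0 0 0.6 0 0 0; 1 0 0 0 0 0 0; 1 0 0 0 0 0 0; 1 0 0 -10 0 0 0; 1 0 0 -40 0 0 0; 1 0 0 -80 0 0 0; 1 0 0 -80 0 0 0'|grep -E "pos|force|gap"; python3 goal.py 543.2 -180 130 -52
```

```text
ee_pos: [490.3, 69.1, 121.6]
force: [1.1, 1.3, -0.0]
finger_gap: 1.002
gripper_force: 0.0
d [-78.7 242.2  -8.3] rot [ 0.3 -0.7 -8. ] ang -60.0
p [490.3  69.1 121.6] F [ 1.1  1.3 -0. ] gap 1.002 gf 0.0 t 6.63 j [ -8.  30.  -4. 115.   4.  35. -74.]
```

```bash
python3 nudge.py '1 -9 28 0 0 0 -1; 1 -19 57 0 0 0 -2; 1 -29 88 0 0 0 -4; 1 -38 118 0 0 0 -5; 1 -48 148 0 0 0 -6; 1 -58 178 0 0 0 -7; 1 -67 206 0 0 0 -8; 1 -74 230 0 0 0 -8; 1 -77 238 0 0 0 -8; 1 -77 238 0 0 0 -8'|grep pos
python3 nudge.py '1 0 0 0 0 0 0; 1 0 0 0 0 0 0'|grep pos;python3 goal.py 543.2 -180 51 -52
python3 - <<'E'
from workcell import manip, cams
import cv2,numpy as np
f=lambda im,x,y:cv2.resize(im[y:y+75,x:x+100],(400,300),interpolation=cv2.INTER_CUBIC)
for n in("side","top"): c=cams.camera(n);np.savez(n+"1.npz",**c)
a=np.load("side1.npz")["image"];b=np.load("top1.npz")["image"]
cv2.imwrite("pics/tray2.png",np.vstack([np.hstack([f(a,240,170),f(b,190,205)]),np.hstack([f(a,230,120),f(b,270,180)])]))
E
```

```text
ee_pos: [538.2, -179.7, 115.5]
ee_pos: [538.2, -173.5, 115.4]
d [-0.1  8.3 64.3] rot [-0.1 -0.   0.2] ang -51.8
p [ 538.2 -173.5  115.4] F [0.5 0.6 0.1] gap 1.001 gf 0.0 t 7.63 j [ 21.  36.  -9. 103.   7.  42. -43.]
```

View pics/tray2.png

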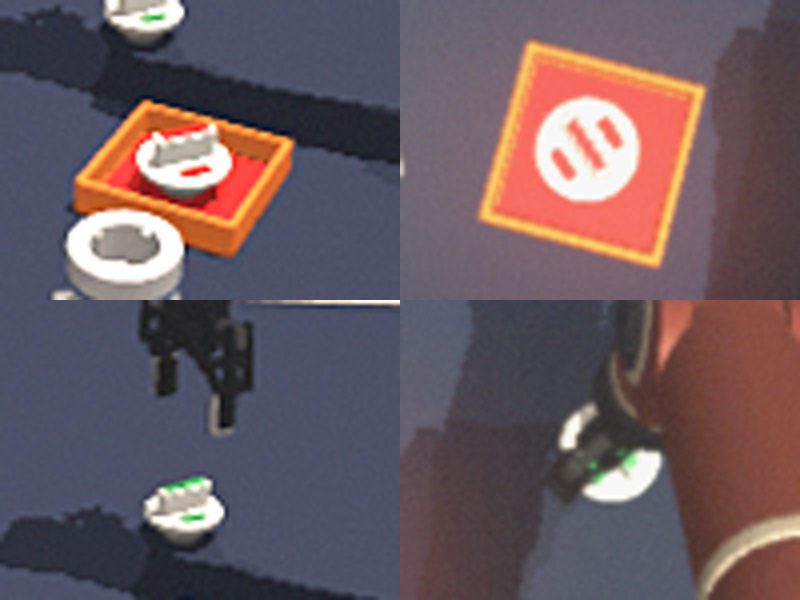

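The red cap stands upright near the middle of the tray, with the gripper clear of it. The gripper is now over the green cap, straddling its bar. Going down.

```bash
python3 nudge.py '1 0 8 20 0 0 0; 1 0 8 45 0 0 0; 1 0 8 60 0 0 0; 1 0 8 62 0 0 0; 1 0 8 62 0 0 0; 1 0 8 62 0 0 0'|grep pos
python3 goal.py 543.2 -180 31 -52
```

```text
ee_pos: [544.1, -181.8, 54.0]
d [ 0.4 -1.9 23. ] rot [ 0.  -0.1  0.1] ang -51.9
p [ 544.1 -181.8   54. ] F [ 0.8 -0.5 -0.3] gap 0.998 gf 0.0 t 8.23 j [ 21.  42.  -7. 104.   9.  35. -44.]
```

```bash
python3 nudge.py '1 0 -1 12 0 0 0; 1 0 -1 22.5 0 0 0; 1 0 -1 22.5 0 0 0; .5 0 -1 22.5 0 0 0; 0 0 -1 22.5 0 0 0; 0 0 -1 22.5 0 0 0; 0 0 -1 22.5 0 0 0; 0 0 -1 22.5 0 0 0; 0 0 -1 22.5 0 0 0; 0 0 -1 22.5 0 0 0' 100|grep -E "pos|gap|force"
python3 goal.py 543.2 -180 31 -52
python3 nudge.py '0 0 0 -25 0 0 0; 0 0 0 -60 0 0 0; 0 0 0 -95 0 0 0; 0 0 0 -125 0 0 0; 0 0 0 -130 0 0 0; 0 0 0 -130 0 0 0'|grep -E "pos|gap|force"
python3 goal.py 515.2 255.2 165 -10
```

```text
ee_pos: [543.0, -182.0, 31.3]
force: [-0.5, 0.1, 2.9]
finger_gap: 0.137
gripper_force: 98.3
d [ 1.3 -1.5  0.3] rot [ 0. -0.  0.] ang -52.0
p [ 543.  -182.    31.3] F [-0.5  0.1  2.9] gap 0.137 gf 98.26011300086975 t 9.07 j [ 21.  44.  -7. 105.   9.  32. -44.]
ee_pos: [544.0, -182.2, 163.0]
force: [-0.3, -0.1, -1.7]
finger_gap: 0.143
gripper_force: 98.0
d [ 246.6 -362.3   -2.8] rot [  0.3  -0.1 -42. ] ang -52.0
p [ 544.  -182.2  163. ] F [-0.3 -0.1 -1.7] gap 0.143 gf 97.9535722732544 t 9.57 j [ 22.  33.  -9.  99.   7.  48. -42.]
```

```bash
python3 nudge.py '0 12 -18 0 0 0 -3; 0 34 -50 0 0 0 -8; 0 56 -83 0 0 0 -13; 0 78 -116 0 0 0 -17; 0 100 -148 0 0 0 -21; 0 122 -180 0 0 0 -25; 0 144 -213 0 0 0 -29; 0 166 -245 0 0 0 -33; 0 188 -277 0 0 0 -37; 0 208 -306 0 0 0 -42' |grep pos
python3 nudge.py '0 0 0 0 0 0 0; 0 0 0 0 0 0 0; 0 0 0 0 0 0 0'|grep -E "pos|gap|force"
python3 goal.py 515.2 255.2 145 -10
```

```text
ee_pos: [516.0, 189.5, 158.5]
ee_pos: [517.0, 186.0, 158.8]
force: [-0.3, -0.6, -1.7]
finger_gap: 0.135
gripper_force: 98.0
d [ 67.8 -13.8  13.6] rot [-0.2  0.2 -0. ] ang -10.0
p [517.  186.  158.8] F [-0.3 -0.6 -1.7] gap 0.135 gf 97.97420740127563 t 10.65 j [ -9.  33. -20. 103.  15.  47. -46.]
```

```bash
python3 nudge.py '0 25 -5 0 0 0 0; 0 50 -10 5 0 0 0; 0 67 -13.5 13 0 0 0; 0 67 -13.5 20 0 0 0; 0 67 -13.5 27 0 0 0; 0 67 -13.5 30 0 0 0; 0 67 -13.5 30 0 0 0; 0 67 -13.5 30 0 0 0'|grep -E "pos|gap|force"
python3 goal.py 515.2 255.2 125 -10
python3 - <<'E'
from workcell import manip, cams
import cv2,numpy as np
f=lambda im,x,y:cv2.resize(im[y:y+75,x:x+100],(400,300),interpolation=cv2.INTER_CUBIC)
for n in("side","top"): c=cams.camera(n);np.savez(n+"2.npz",**c)
a=np.load("side2.npz")["image"];b=np.load("top2.npz")["image"]
cv2.imwrite("pics/buck1.png",np.hstack([f(a,220,185),f(b,120,195)]))
E
```

```text
ee_pos: [516.9, 253.5, 130.4]
force: [0.4, 0.2, -0.3]
finger_gap: 0.141
gripper_force: 98.0
d [ 1.4 -2.   5.4] rot [-0.   0.1 -0.2] ang -10.2
p [516.9 253.5 130.4] F [ 0.4  0.2 -0.3] gap 0.141 gf 97.96111464500427 t 11.32 j [-16.  36. -19. 100.  16.  46. -53.]
```

View pics/buck1.png

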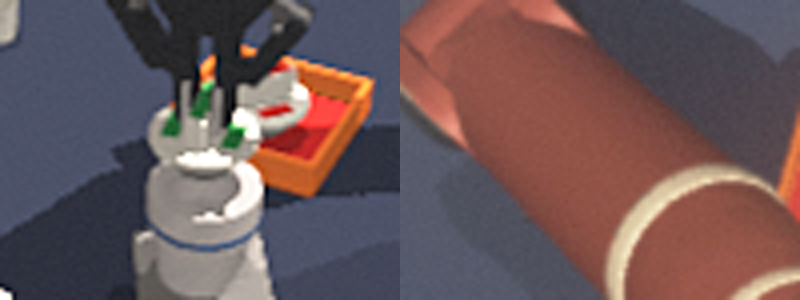

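The side view shows the cap upright over the mouth, with flange centre near column 271.2 and rim centre near 271.1, so it is aligned laterally. Next I measure the depth direction.

```bash
python3 - <<'E'
from vis import *
from workcell import manip, cams
ps=[]
for k in range(6):
    S=cams.camera("side"); s=manip.get_state();ps.append(s["ee_pos"])
p=np.mean(ps,0);print("tcp",np.round(p,2),np.round(np.std(ps,0),2),"toolx",np.round(s["tcp_rot"][:,0],2))
bs=(250,205,42,45);u=up(S,bs)
# flange outline: left/right extreme edges and its lower front edge
g=u.astype(int).max(-1);cv2.imwrite("pics/fl.png",cv2.resize(u,None,fx=1.6,fy=1.6))
B=load("side0")
# predicted pixels for a flange centred on mouth vs 3 mm off, lower-edge & left/right extents
def proj(P):
    q=S["orientation"].T@(np.asarray(P)-S["xyz"]);q=q*[1,-1,-1];q=S["mtx"]@q;return q[:2]/q[2]
a=np.linspace(0,2*np.pi,72)
for nm,c in(("mouth axis",(515.6,255.5)),("y+3",(515.6,258.5)),("x+3",(518.6,255.5))):
    z=p[2]-31+22
    ring=np.array([proj([c[0]+36*np.cos(t),c[1]+36*np.sin(t),z]) for t in a]);top=np.array([proj([c[0]+36*np.cos(t),c[1]+36*np.sin(t),z+6]) for t in a])
    print(nm,"left",ring[:,0].min(),"right",ring[:,0].max(),"bottom",ring[:,1].max(),"crop px",(ring[:,1].max()-205)*K*1.6,"topc",proj([c[0],c[1],z+30]))
# flange tags and bar tag
m=[(np.round(pix(cen(b),bs),2),cv2.contourArea(b)/64) for b in blobs(colour(u,"g")|((u[...,1].astype(int)-u[...,2]>30)),4)];print(m)
bl=m[:3]
ft=sorted(bl,key=lambda q:q[0][1])[1:]
w=[plane(S,q[0],p[2]-3) for q in ft];print("flange tags mid on plane",np.mean(w,0),np.linalg.norm(w[0]-w[1]))
E
```

```text
tcp [516.73 255.46 131.16] [0.14 0.25 0.07] toolx [0.17 0.98 0.  ]
mouth axis left 257.4019772794091 right 285.409912297886 bottom 227.81068529334104 crop px 291.9767717547653 topc [271.71753207 209.7033649 ]
y+3 left 257.23988729020914 right 285.3233178438909 bottom 228.53021939545135 crop px 301.18680826177734 topc [271.59223623 210.36119885]
x+3 left 256.24572066875845 right 284.24105527790806 bottom 227.7018131141774 crop px 290.5832078614709 topc [270.53833328 209.6031984 ]
[(array([270.34, 209.93]), 28.8203125), (array([278.01, 218.84]), 23.1953125), (array([262.56, 216.45]), 16.234375)]
flange tags mid on plane [518.57683544 256.67086116 128.16115885] 40.5572589454725
```

View pics/fl.png

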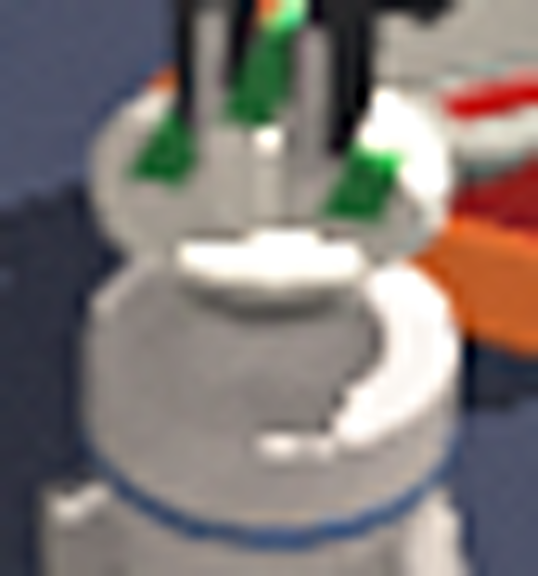

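The flange spans columns 257 to 285 and sits about 1 to 2 mm past the mouth axis in +x. The tags say about +1 mm in y. I trim by (-1.5, -0.7) mm in world and lower it.

```bash
python3 nudge.py '0 -.9 -1.4 2 0 0 0; 0 -.9 -1.4 6 0 0 0; 0 -.9 -1.4 10 0 0 0; 0 -.9 -1.4 14 0 0 0; 0 -.9 -1.4 18 0 0 0; 0 -.9 -1.4 20 0 0 0; 0 -.9 -1.4 20 0 0 0; 0 -.9 -1.4 20 0 0 0; 0 -.9 -1.4 20 0 0 0'|grep -E "pos|gap|force"
python3 goal.py 515.2 254.8 94 -10
```

```text
ee_pos: [515.0, 255.2, 110.9]
force: [-0.6, -0.3, -1.5]
finger_gap: 0.143
gripper_force: 98.0
d [-0.4  0.2 16.9] rot [ 0. -0.  0.] ang -10.0
p [515.  255.2 110.9] F [-0.6 -0.3 -1.5] gap 0.143 gf 97.96149730682373 t 12.47 j [-17.  38. -19. 102.  17.  43. -54.]
```

Foot is about 5 mm below the rim with no side force. Pressing slowly.

```bash
for i in 1; do python3 nudge.py '0 0 0 1 0 0 0; 0 0 0 2 0 0 0; 0 0 0 3 0 0 0; 0 0 0 4 0 0 0; 0 0 0 5 0 0 0; 0 0 0 6 0 0 0; 0 0 0 6 0 0 0'|grep -E "pos|force"; python3 nudge.py '0 0 0 1 0 0 0; 0 0 0 2 0 0 0; 0 0 0 3 0 0 0; 0 0 0 3 0 0 0'|grep -E "pos|force"; done; python3 goal.py 515.2 254.8 94 -10
```

```text
ee_pos: [515.6, 253.6, 105.9]
force: [-0.1, -3.6, 7.1]
gripper_force: 99.4
ee_pos: [515.8, 254.1, 102.6]
force: [-0.8, -2.9, 4.3]
gripper_force: 98.9
d [ 0.5 -0.7  8.6] rot [ 0.1  0.  -0.1] ang -10.1
p [515.8 254.1 102.6] F [-0.8 -2.9  4.3] gap 0.145 gf 98.901686668396 t 13.38 j [-17.  38. -18. 102.  17.  42. -54.]
```

```bash
python3 nudge.py '0 -.4 0 1.5 0 0 0; 0 -.7 0 3 0 0 0; 0 -.7 0 4 0 0 0; 0 -.7 0 4 0 0 0'|grep -E "pos|force"; python3 nudge.py '0 0 0 1 0 0 0; 0 0 0 2 0 0 0; 0 0 0 3 0 0 0; 0 0 0 4 0 0 0; 0 0 0 4 0 0 0; 0 0 0 4 0 0 0'|grep -E "pos|force";  python3 goal.py 515.2 254.8 92 -10
```

```text
ee_pos: [514.8, 253.6, 96.6]
force: [1.9, -0.9, -5.3]
gripper_force: 97.9
ee_pos: [514.9, 254.6, 94.3]
force: [-0.2, -3.1, 2.5]
gripper_force: 99.0
d [0.2 0.3 2.3] rot [ 0. -0.  0.] ang -10.0
p [514.9 254.6  94.3] F [-0.2 -3.1  2.5] gap 0.139 gf 98.9775002002716 t 14.22 j [-17.  39. -18. 102.  17.  41. -55.]
```

```bash
python3 nudge.py '0 0 0 1 0 0 0; 0 0 0 2 0 0 0; 0 0 0 2 0 0 0; 0 0 0 2 0 0 0'|grep -E "pos|force"; python3 nudge.py '0 0 0 1 0 0 0; 0 0 0 2 0 0 0; 0 0 0 2 0 0 0; 0 0 0 2 0 0 0'|grep -E "pos|force";  python3 goal.py 515.2 254.8 92 -10
```

```text
ee_pos: [514.9, 254.6, 94.3]
force: [-2.2, -4.7, 14.5]
gripper_force: 100.8
ee_pos: [514.9, 254.6, 94.2]
force: [-4.7, -6.5, 25.3]
gripper_force: 102.4
d [0.2 0.3 2.2] rot [ 0.1 -0.   0. ] ang -10.0
p [514.9 254.6  94.2] F [-4.7 -6.5 25.3] gap 0.137 gf 102.41558790206909 t 14.88 j [-17.  39. -18. 103.  17.  41. -55.]
```

Home: z stopped at 94.2, which matches foot at 63 mm, with a 25 N push. I hold and check both caps in a picture.

```bash
python3 nudge.py '0 0 0 1 0 0 0; 0 0 0 1 0 0 0; 0 0 0 1 0 0 0; 0 0 0 1 0 0 0; 0 0 0 1 0 0 0; 0 0 0 1 0 0 0'|grep -E "pos|force"
python3 - <<'E'
from workcell import manip, cams
import cv2
a=cams.camera("side")["image"];print(manip.get_state()["force"],manip.get_state()["ee_pos"])
cv2.imwrite("pics/end.png",cv2.resize(a[175:275,180:320],(784,560),interpolation=cv2.INTER_CUBIC))
E
```

```text
ee_pos: [514.9, 254.6, 94.2]
force: [-6.9, -7.5, 30.8]
gripper_force: 103.2
[-6.81529336 -7.29801448 30.60544359] [514.88030579 254.6404766   94.19857438]
```

View pics/end.png

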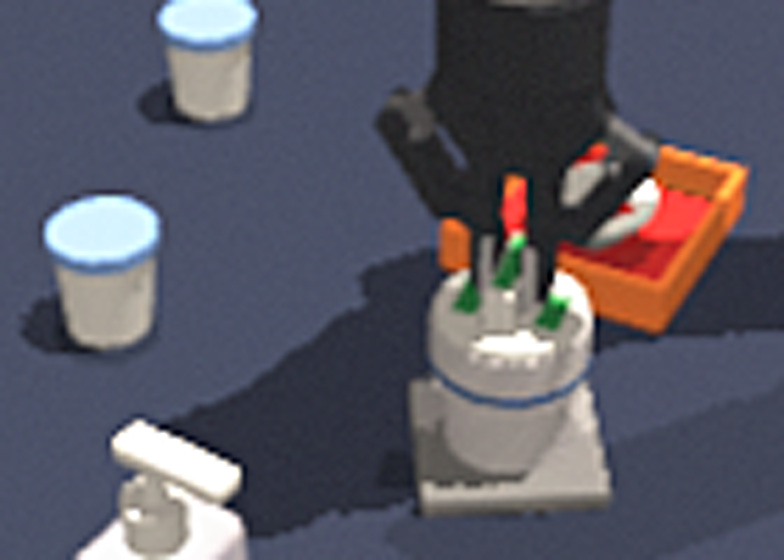

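The green cap's flange lies flush on the rim around crop (510,320). The red cap stands in the tray at (610,200), and the pots and bottle are undisturbed. Handing in.

```bash
python3 -c "
from workcell import manip, cams
print(manip.close_job())"
```

```text
the job is handed in; nothing more can be done
None
```

The job is handed in: the red cap stands released in the reject tray, and the green cap is snapped home on the bucket, still gripped and pressed down with about 30 N; the hand-in call returned no verdict.

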